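# Re-hang the ear defenders on their rails

## Robot

A 6-joint arm with a two-finger parallel gripper is mounted at the origin on a cart in front of the work surface, level with it; the furniture and walls round the work are solid. World frame = base frame: x ahead of the robot, y to its left, z up, the work surface at z = 0. Lengths are in mm, angles in rad, forces in N, time in s.
With the tool pointing down it reaches from about 400 to 925 mm from the base axis. Payload 12.5 kg.
Tool frame: the origin (TCP) lies between the finger pads; the fingertips stand 25 mm ahead of it and the grasp point (between the pads) lies 6 mm ahead of it; z points along the fingers, y is the line along which they close (so a half turn about z gives the same grasp; the last joint's range is limited). The gripper opens to 95 mm and grips with 3 to 60 N. Pads are 20 mm wide; open, the fingers measure 119 mm over their backs; the gripper's body (75 mm by 180 mm) begins 59 mm behind the grasp point.
Start: joints at [1.235, 0.491, 1.559, -0, 1.092, -0.106], TCP at [142.345, 608.59, 239.661] pointing down, gripper open.
Joint ranges: [-3.1, 3.1], [-0.84, 2.19], [0.05, 2.79], [-1.13, 4.28], [0.06, 2.93], [-2.69, 2.69]. Speed limits (rad/s): [2.22, 2.22, 2.79, 3.14, 3.14, 3.14].

## Interface

Orientations are given as [roll, pitch, yaw] about the fixed x, y, z axes, in that order (R = Rz(yaw) Ry(pitch) Rx(roll)).
In Python, from cell import state, read_camera, job_done, cut_out gives the robot as it stands. The module is installed in compiled form; this text tells all that it offers.
- The arm moves only by the tool jog_arm, never from a script. Its argument "motion" is a list of rows, each a list of 2 entries, a list of its own where there are three numbers: the shift along the tool's x, y, z in mm, then the turn about the tool's z in rad. A call has 1 to 5 rows; each row is the pose to reach, as a shift and turn from the pose commanded when the call began, along the tool's axes at that moment; what a row does not reach only later rows make up. A row lasts 1/10 s, in which the tool goes at most 50 mm and 8.59 degrees, less where a joint would pass 70% of its speed; a pose out of reach is approached as far as the arm can. A call with a gripper value outside its range is refused whole. "grip" is the closure, from 0 (fully open) to 1 (shut), set as the call begins (left out, the last holds). The fingers move at their own pace and stop on an object; the grip force is fixed at half the most. Time passes only in rows, so rows that repeat a pose let the fingers close. It gives the time, the measured TCP pose, the force, the opening and the grip force at its end, in the units of the state.
- state(): the state, without advancing time (a new reading comes with each control period).
- read_camera(name): name is "side" or "top"; returns a dict with "img" (400x640x3 uint8, blue, green, red), "vertical_fov" (degrees; the focal length in pixels is half the picture's height over the tangent of half this angle, whatever the lens; pixels are square), "cx", "cy" (the principal point, pixels), "extrinsics" (4x4, takes a point from camera to world coordinates). Camera axes: x right, y up, looking along -z (the intrinsics and any distortion apply to the point x, -y, -z); pixel columns grow to the right and rows downward; lengths in mm; the calibration is good to about 2 mm. A picture is of the moment at which its call begins. There is no depth.
- job_done(): hands the job in; it is judged then, once.
Trained networks look in a picture, given as the dict that the camera call returned (one of the last four; its "shot" number tells which), for a name from the list of things; names that differ only in an ending like _2 or _b are one class to them, and where a whole thing is asked for, a point or a joint stands for the part that bears it (a point fixed in the world has none). Each returns a list of dicts, best first, with "p" (0 to 1); they miss things now and then, are a little off and sometimes report something else, mostly with a low value. They report only what shows in the picture. A call takes as long as a camera call.
- cut_out(name, picture): "region" (400x640 bool, what is visible of it) and "box" ([left, top, right, bottom] in pixels, round what is visible of it).
The state is a dict: "t": time; "joints": joint angles; "qvel": joint speeds; "tau": joint torques, N m; "eef_pos": TCP position; "tcp_rot": TCP orientation; "ft_force": force on the tool from outside, world axes, zero at the start; "moment": the same for the moment, N m; "opening": opening from 0.0 (shut) to 1.0 (fully open); "grip_force": force on a finger pad.
Only numpy, scipy, OpenCV 4.12 (cv2) and the standard library are available. Lean on these libraries where they do the work, as an engineer would, in place of code of your own. Each camera call takes 0.05 s, during which the arm holds its last target. There are 200 camera calls.

## Task

The smaller pair of ear defenders has been hung on the higher rail by mistake: move it to the lower rail first, then hang the larger pair, which stands on the bench, on the higher rail. Each pair should hang by its crown over the middle of its bar, upright and square, one cup on each side and clear of the bench; set them down gently without letting them drop, and neither knock over nor push aside the other things on the bench.

Things in the scene. Friction and masses are not known exactly. Their poses are not given: they have to be found in the camera images.
- ear_large: Larger pair of rigid ear defenders, 128 mm high, 130 wide, about 190 g: two flat-bottomed cups, wire arms, padded crown. Origin midway between the cups' undersides; x ear to ear, y through the opening (the way a bar passes), z up. Cups lie at x = 35 to 65 and -35 to -65 mm (70 mm gap), 52 mm along y, 53 high. Starts standing on its cups, in front of and between the rails.
- ear_large_crown (a point): middle of the underside of the larger pair's crown, 105 mm above its cups' undersides; it rests on the bar. The crown pad is 24 mm wide along the pair's y with upright sides (to be pinched from above, closing along y), 70 mm long in x, 22 mm thick, so its top is 128 mm above the cups' undersides; underside and top fall 15 degrees to either side, like a roof.
- ear_small: Smaller pair of rigid ear defenders, 98 mm high, 130 wide, about 150 g: two flat-bottomed cups, wire arms, padded crown. Origin midway between the cups' undersides; x ear to ear, y through the opening (the way a bar passes), z up. Cups lie at x = 35 to 65 and -35 to -65 mm (70 mm gap), 52 mm along y, 53 high. Starts hanging over the higher rail.
- ear_small_crown (a point): middle of the underside of the smaller pair's crown, 75 mm above its cups' undersides; it rests on the bar. The crown pad is 24 mm wide along the pair's y with upright sides (to be pinched from above, closing along y), 70 mm long in x, 22 mm thick, so its top is 98 mm above the cups' undersides; underside and top fall 15 degrees to either side, like a roof.
- rail_high: Higher rail, fixed to the bench: bent steel rod 12 mm thick. Its level bar runs along y, straight from y = -58 to 58 mm, bent down at both ends into posts at y = +-70; nothing stands above it. Top of bar 135 mm above the bench. Wooden foot 56 (x) x 176 (y) x 10 mm. Origin on the bench under the bar's middle, z up. Left or right place varies. 
- rail_high_bar (a point): top of the higher rail's bar at its middle, 135 mm above the bench; axes as the rail's (y along the bar). Round the work: a desk-lamp arm slants over the back of the bench, a microscope stands at the right front; straight above both rails and the larger pair there is free room for the hand
- rail_low: Lower rail, fixed to the bench: bent steel rod 12 mm thick. Its level bar runs along y, straight from y = -58 to 58 mm, bent down at both ends into posts at y = +-70; nothing stands above it. Top of bar 90 mm above the bench. Wooden foot 56 (x) x 176 (y) x 10 mm. Origin on the bench under the bar's middle, z up. Left or right place varies. Too low for the larger pair.
- rail_low_bar (a point): top of the lower rail's bar at its middle, 90 mm above the bench; axes as the rail's (y along the bar)
- cleaner_bottle: white squeeze bottle with a screw cap, upright, 42 mm diameter, 98 high, between the two rails at the back; leave alone
- dust_blower: bulb-shaped rubber dust blower standing nozzle up, 51 mm diameter, 88 high, between the two rails; leave alone
- tin_c: larger round tin with a press-on lid, 62 mm diameter, 22 high, at the left front; leave alone
- tape_roll: roll of masking tape lying flat, 60 mm diameter, 12 high, at the right front; leave alone
- tin_b: smaller round tin with a lid, 49 mm diameter, 17 high, at the right; leave alone
- calliper: slide calliper lying flat, 45 x 150 x 6 mm, along the back; leave alone

How it is judged:
By the outcome, as a careful person would: the job done as asked, in the order asked, and still so for the second after the job is handed in, with the robot touching nothing.
It also fails if it takes over 72 s, if anything falls off the work surface, if the arm or the gripper's body presses on something with over 40 N, if the wrist force passes 120 N, or if a joint passes its speed limit or range.

## Working session

There is one attempt and no reset: what is moved stays moved. The work goes in short steps, Python scripts to look and compute and a tool call to move; the robot and the scene stay as the last step left them, time stands still between calls to the robot, and variables do not carry over. Pictures are saved under pics/ and viewed, at most 10 in all, crops included, and the job is handed in when it is done.

Besides the shell and the picture viewer there is one more tool, called after "Emit:" as name(argument=value, ...), one argument or row to a line, values as JSON. jog_arm: Moves the arm, as the interface text tells. Its arguments: {"type":"object","properties":{"motion":{"type":"array"},"grip":{"type":"number"}},"required":["motion"]}

```bash
mkdir -p pics; cat > h.py <<'E'
import numpy as np, cv2
from cell import state, read_camera, job_done, cut_out
def shoot(n,name):
    p=read_camera(n); cv2.imwrite(f'pics/{name}.png',p['img']); return p
def F(p): return 200/np.tan(np.radians(p['vertical_fov'])/2)
def proj(p,X):
    E=np.array(p['extrinsics']); X=np.atleast_2d(X); c=(X-E[:3,3])@E[:3,:3]; f=F(p)
    return np.c_[p['cx']+f*c[:,0]/-c[:,2], p['cy']-f*c[:,1]/-c[:,2]]
def ray(p,uv):
    E=np.array(p['extrinsics']); f=F(p)
    d=E[:3,:3]@np.array([(uv[0]-p['cx'])/f,-(uv[1]-p['cy'])/f,-1]); return E[:3,3],d
def atz(p,uv,z):
    o,d=ray(p,uv); return o+d*(z-o[2])/d[2]
E
python3 - <<'E'
from h import *
np.set_printoptions(precision=1,suppress=True)
print(state())
for n in ('top','side'):
    p=shoot(n,n+'0'); print(n,F(p),{k:v for k,v in p.items() if k!='img'})
    for o in ('ear_large','ear_small','rail_high','rail_low','dust_blower','cleaner_bottle'):
        for r in cut_out(o,p)[:2]:
            ys,xs=np.nonzero(r['region']); print(o,round(r['p'],2),r['box'],len(xs),cv2.minAreaRect(np.c_[xs,ys].astype(np.float32)))
E
```

```text
{'t': 0.0, 'joints': array([ 1.2,  0.5,  1.6,  0. ,  1.1, -0.1]), 'qvel': array([ 0., -0., -0., -0., -0.,  0.]), 'tau': array([ -0. , -61.3, -25.8,   0.1,   0. ,  -0. ]), 'eef_pos': array([142.3, 608.4, 239. ]), 'tcp_rot': array([-3.1, -0. ,  2.9]), 'ft_force': array([ 0.5,  0.1, -0.4]), 'moment': array([ 0., -0., -0.]), 'grip_force': 0.0, 'opening': 1.0002726208336772}
top 364.8378060716887 {'vertical_fov': 57.46211979169278, 'cx': 317.2128683086582, 'cy': 191.80335173459514, 'extrinsics': array([[  0. ,   1. ,  -0.1, 467.6],
       [ -1. ,   0. ,   0. , 124.8],
       [  0. ,   0.1,   1. , 972.7],
       [  0. ,   0. ,   0. ,   1. ]]), 'shot': 1}
ear_large 0.76 [280.2, 204.3, 305.4, 252.1] 728 ((290.91998291015625, 229.4399871826172), (50.62885284423828, 20.36467742919922), 81.8698959350586)
ear_small 0.67 [369.1, 179.3, 398.4, 230.2] 902 ((383.9052734375, 203.33958435058594), (23.173419952392578, 54.490020751953125), 4.969741344451904)
rail_high 0.83 [339.5, 191.5, 409.9, 216.7] 1237 ((374.3411865234375, 203.89149475097656), (73.34709167480469, 22.4303035736084), 2.337306022644043
[... 1217 characters left out ...]
551010131836), 75.69972229003906)
rail_high 0.75 [314.3, 213.1, 366.5, 323.8] 2213 ((337.1780700683594, 268.6975402832031), (108.5020980834961, 33.82973861694336), 69.77513122558594)
rail_low 0.78 [293.3, 126.3, 319.8, 194.3] 1137 ((307.40545654296875, 160.97731018066406), (22.014848709106445, 65.8111801147461), 13.495734214782715)
dust_blower 0.85 [312.7, 187.3, 334.0, 218.0] 408 ((322.5, 201.5), (28.174455642700195, 21.0190372467041), 63.43495178222656)
dust_blower 0.61 [244.0, 176.3, 302.4, 231.0] 1466 ((269.44830322265625, 200.87933349609375), (50.552978515625, 59.74443054199219), 66.80140686035156)
cleaner_bottle 0.93 [367.8, 169.3, 384.9, 208.6] 623 ((373.5, 188.0), (40.0, 19.0), 90.0)
```

```bash
python3 - <<'E'
import cv2
a=cv2.imread('pics/top0.png')[90:300,170:440]; cv2.imwrite('pics/t0c.png',cv2.resize(a,(770,600),interpolation=cv2.INTER_CUBIC))
a=cv2.imread('pics/side0.png')[110:335,210:440]; cv2.imwrite('pics/s0c.png',cv2.resize(a,(613,600),interpolation=cv2.INTER_CUBIC))
E
```

```text
(no output)
```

View pics/t0c.png

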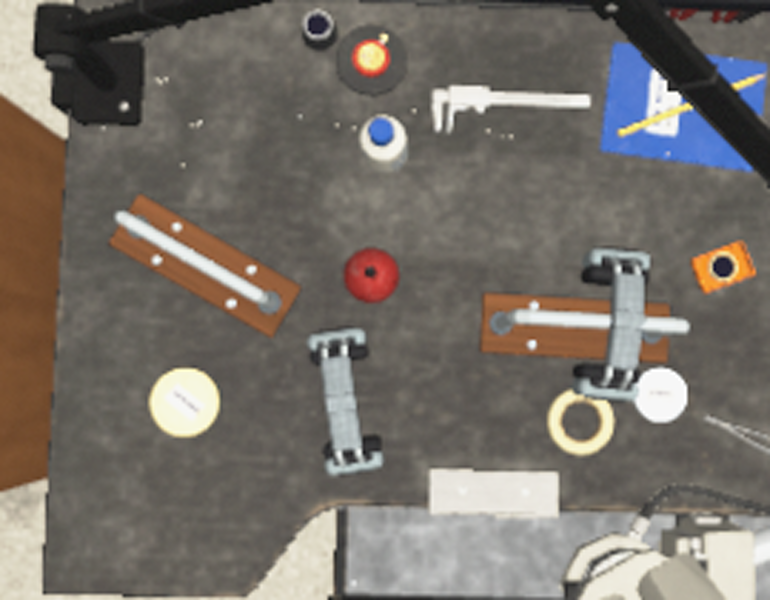

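View pics/s0c.png

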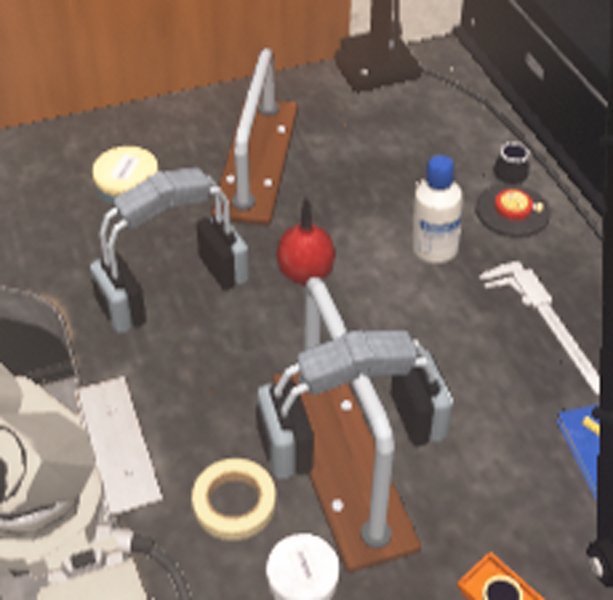

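The top view shows the low rail at upper left, slanted (crop 122,217–272,300), and the high rail at right (500,322–690,326). The small pair hangs off-centre on the high rail (crown about 625,320). The large pair stands at (342,400), and the blower at (371,275) is between the rails. The side view agrees. I'll fit models to both views next.

```bash
cat > fit.py <<'E'
from h import *
from scipy.optimize import minimize
from scipy.spatial.transform import Rotation as R
def box(x0,x1,y0,y1,z0,z1): return np.array([[x,y,z] for x in(x0,x1) for y in(y0,y1) for z in(z0,z1)],float)
def rod(a,b,r):
    s=np.array([[i,j,k] for i in(-1,0,1) for j in(-1,0,1) for k in(-1,0,1) if i or j or k],float)
    s=r*s/np.linalg.norm(s,axis=1)[:,None]; return np.r_[s+a,s+b]
def rail(h):
    z=h-6; P=[[0,-70,8],[0,-70,z-12],[0,-66.5,z-3.5],[0,-58,z],[0,58,z],[0,66.5,z-3.5],[0,70,z-12],[0,70,8]]
    return [box(-28,28,-88,88,0,10)]+[rod(np.array(a,float),np.array(b,float),6) for a,b in zip(P,P[1:])]
def ear(h):
    d=35*np.tan(np.radians(15)); m=[]
    for s in(1,-1):
        m.append(box(*sorted((35*s,65*s)),-26,26,0,53))
        c=[[x,y,z-(d if x else 0)] for x in(0,35*s) for y in(-12,12) for z in(h,h+22.5)]
        m.append(np.array(c,float))
        for y in(-8,8): m.append(rod(np.array([33.*s,y,h+4]),np.array([52.*s,y,50]),2.5))
    return m
MOD=dict(rail_high=rail(135),rail_low=rail(90),ear_large=ear(105),ear_small=ear(75))
S=4
def T(q): # x,y,yaw[,z,roll,pitch]
    q=list(q)+[0]*(6-len(q)); return R.from_euler('xyz',[q[4],q[5],q[2]]).as_matrix(),np.array([q[0],q[1],q[3]])
def render(p,parts,q):
    Rm,t=T(q); im=np.zeros((400,640),np.uint8)
    for c in parts:
        uv=proj(p,c@Rm.T+t).astype(np.float32); h=cv2.convexHull(uv)
        t8=np.zeros_like(im); cv2.fillConvexPoly(t8,np.round((h)*16).astype(np.int32),255,cv2.LINE_AA,4); im=np.maximum(im,t8)
    return im/255.
def cost(q,name,views):
    c=0
    for p,m,ig in views:
        r=render(p,MOD[name],q); w=~ig
        c+=1-(np.minimum(r,m)*w).sum()/(np.maximum(r,m)*w).sum()
    return c
def fit(name,views,q0,step):
    q0=np.array(q0,float); best=None
    for k in range(2):
        sim=np.vstack([q0]+[q0+np.eye(len(q0))[i]*step[i]*(1 if k==0 else -.4) for i in range(len(q0))])
        r=minimize(cost,q0,(name,views),method='Nelder-Mead',options=dict(initial_simplex=sim,maxiter=250,xatol=.02,fatol=1e-4)); q0=r.x
    return q0,r.fun
E
python3 - <<'E'
from fit import *
np.set_printoptions(precision=3,suppress=True)
P={n:read_camera(n) for n in('top','side')}
M={(o,n):(cut_out(o,p) or [dict(region=np.zeros((400,640),bool))])[0]['region'] for o in MOD for n,p in P.items()}
full=lambda x,y:(x/2.852+170,y/2.857+90)
g={'rail_low':((122,217),(272,300),85),'rail_high':((690,326),(500,322),130),'ear_large':((340,352),(352,450),110),'ear_small':((628,255),(618,380),135)}
z0=np.zeros((400,640),bool); Q={}
for o,(a,b,z) in g.items():
    A,B=[atz(P['top'],full(*c),z) for c in(a,b)]; c=(A+B)/2; d=A-B
    yaw=np.arctan2(d[1],d[0])-(np.pi/2 if 'rail' in o else 0)
    q=[c[0],c[1],yaw]; st=[15,15,.1]
    if o=='ear_small': q+= [60]; st+=[8]
    ot={'rail_high':'ear_small','ear_small':'rail_high'}.get(o)
    def V(ns): return [(P[n],M[o,n].astype(float),M[ot,n]&~M[o,n] if ot else z0) for n in ns]
    print(o,'init',np.array(q))
    for ns in(('top','side'),('top',),('side',)):
        if o=='ear_small' and len(ns)==1: continue
        f,e=fit(o,V(ns),q,st); print(ns,f,round(e,3)); Q.setdefault(o,f)
np.save('Q.npy',Q,allow_pickle=True)
for n,p in P.items():
    im=cv2.resize(p['img'],None,fx=4,fy=4,interpolation=cv2.INTER_CUBIC)
    for o,q in Q.items():
        Rm,t=T(q)
        for c in MOD[o]:
            h=cv2.convexHull(((proj(p,c@Rm.T+t)+.5)*4).astype(np.float32)).astype(int); cv2.polylines(im,[h],True,(0,255,255),1)
    y0,y1,x0,x1=(145,265,195,425) if n=='top' else (115,330,215,400)
    im=im[y0*4:y1*4,x0*4:x1*4]; k=min(800/im.shape[1],600/im.shape[0]); cv2.imwrite(f'pics/fit_{n}.png',cv2.resize(im,None,fx=k,fy=k,interpolation=cv2.INTER_AREA))
E
```

```text
rail_low init [561.115 294.628  -0.474]
('top', 'side') [565.692 303.084  -0.481] 0.26
('top',) [564.987 300.134  -0.497] 0.113
('side',) [566.628 305.926  -0.479] 0.138
rail_high init [513.001 -38.878  -3.133]
('top', 'side') [517.22  -43.568  -3.161] 1.091
('top',) [517.22  -43.568  -3.161] 0.091
('side',) [513.001 -38.878  -3.133] 1.0
ear_large init [444.729 162.424   0.157]
('top', 'side') [445.946 167.363   0.137] 0.548
('top',) [444.366 166.344   0.194] 0.219
('side',) [445.706 169.887   0.076] 0.305
ear_small init [518.923 -60.46   -0.067  60.   ]
('top', 'side') [515.83  -58.474  -0.091  56.915] 0.467
```

View pics/fit_top.png

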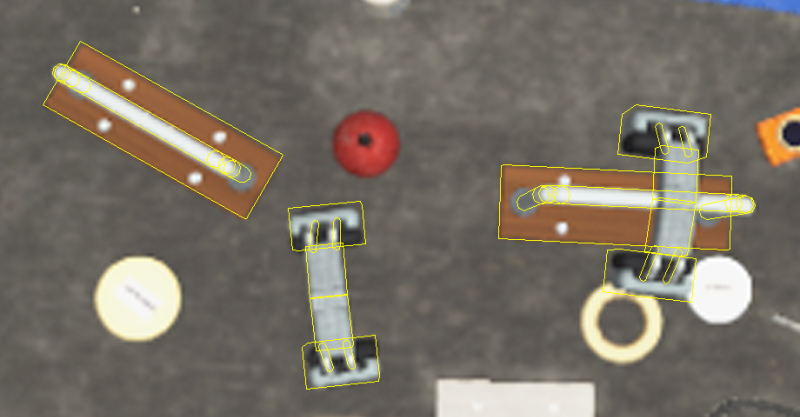

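View pics/fit_side.png

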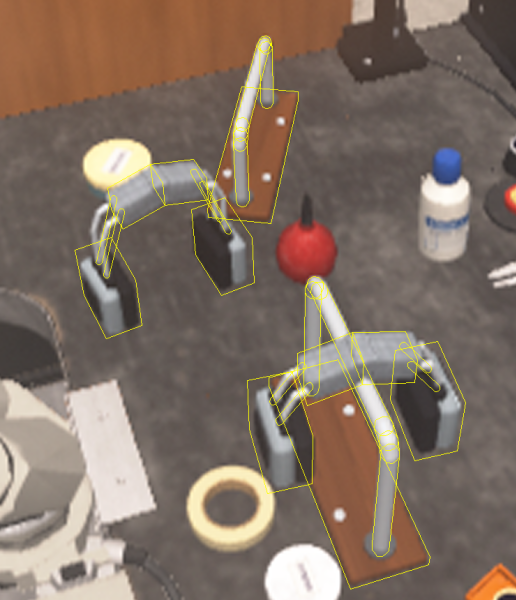

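The fits lie on the objects to within a couple of mm. I'll go to above the small pair.

```bash
cat > go.py <<'E'
import sys; from h import *
from scipy.spatial.transform import Rotation as R
def go(*targets):
    s=state(); Rm=R.from_euler('xyz',s['tcp_rot']).as_matrix()
    print('t %.2f'%s['t'],np.round(s['eef_pos'],1),np.round(s['tcp_rot'],4),'F',np.round(s['ft_force'],1),'open %.3f'%s['opening'],'g %.1f'%s['grip_force'])
    for x,y,z,yaw in targets:
        d=Rm.T@(np.array([x,y,z])-s['eef_pos']); t=-(yaw-s['tcp_rot'][2]); t=(t+np.pi)%(2*np.pi)-np.pi
        print([round(float(v),1) for v in d],round(float(t),3))
if __name__=='__main__':
    go(*[[float(v) for v in a.split(',')] for a in sys.argv[1:]])
E
python3 go.py 450,350,250,3.05 516,-58,230,3.05
```

```text
t 1.20 [142.3 608.6 239.6] [3.1415 0.     2.9119] F [0.4 0.1 0.2] open 1.002 g 0.0
[-358.5, -181.7, -10.4] -0.138
[-515.7, -564.0, 9.6] -0.138
```

Emit:
jog_arm(
  motion=[
    [[-40,-20,-2],-0.03],
    [[-80,-40,-4],-0.06],
    [[-120,-61,-6],-0.1],
    [[-160,-81,-8],-0.138],
    [[-200,-101,-10],-0.138],
  ],
)

```text
t: 1.7
eef_pos: [315.2, 463.4, 249.9]
tcp_rot: [3.141, 0.0, 3.051]
ft_force: [0.2, 0.4, -1.4]
opening: 1.0
grip_force: 0.0
```

```bash
python3 go.py 450,350,250,3.05 516,-58,230,3.05
```

```text
t 1.70 [315.2 463.4 249.9] [3.1412e+00 2.0000e-04 3.0513e+00] F [ 0.2  0.4 -1.4] open 1.000 g 0.0
[-144.5, -100.8, -0.1] 0.001
[-247.0, -501.2, 19.8] 0.001
```

Emit:
jog_arm(
  motion=[
    [[-35,-35,0],0],
    [[-70,-70,0],0],
    [[-100,-110,0],0],
    [[-125,-150,0],0],
    [[-145,-192,0],0],
  ],
)

```text
t: 2.2
eef_pos: [441.9, 258.4, 249.7]
tcp_rot: [3.141, 0.001, 3.05]
ft_force: [0.0, -0.2, -0.1]
opening: 1.004
grip_force: 0.0
```

Emit:
jog_arm(
  motion=[
    [[-17,-46,4],0],
    [[-34,-92,8],0],
    [[-51,-138,12],0],
    [[-68,-184,16],0],
    [[-85,-230,20],0],
  ],
)

```text
t: 2.7
eef_pos: [504.7, 21.4, 229.7]
tcp_rot: [3.141, 0.001, 3.05]
ft_force: [1.4, 1.0, -0.3]
opening: 1.002
grip_force: 0.0
```

```bash
python3 go.py 516,-58,230,3.05
```

```text
t 2.70 [504.7  21.4 229.7] [3.1415e+00 7.0000e-04 3.0498e+00] F [ 1.4  1.  -0.3] open 1.002 g 0.0
[-18.5, -78.0, -0.3] -0.0
```

Emit:
jog_arm(
  motion=[
    [[-9,-39,0],0],
    [[-18,-78,0],0],
    [[-18,-78,10],0],
    [[-18,-78,28],0],
    [[-18,-78,28],0],
  ],
  grip=0.2,
)

```text
t: 3.2
eef_pos: [514.3, -55.6, 199.9]
tcp_rot: [3.141, -0.003, 3.049]
ft_force: [-0.1, 0.1, -1.0]
opening: 0.799
grip_force: 0.0
```

```bash
cat > look.py <<'E'
import sys; from fit import *
# look.py tag cx cy cz : crops of both cameras side by side around a world point
from go import go
tag=sys.argv[1]; X=[float(v) for v in sys.argv[2:5]]; o=[]
for n in('side','top'):
    p=read_camera(n); u,v=proj(p,X)[0]; M=np.float32([[5,0,-5*u+200],[0,5,-5*v+250]])
    o.append(cv2.warpAffine(p['img'],M,(400,500),flags=cv2.INTER_CUBIC))
cv2.imwrite(f'pics/{tag}.png',np.hstack(o)); go()
E
python3 look.py a 516 -58 160
```

```text
t 3.30 [515.2 -55.4 201.7] [ 3.1414e+00 -6.0000e-04  3.0503e+00] F [ 0.5 -0.1  1. ] open 0.800 g 0.0
```

View pics/a.png

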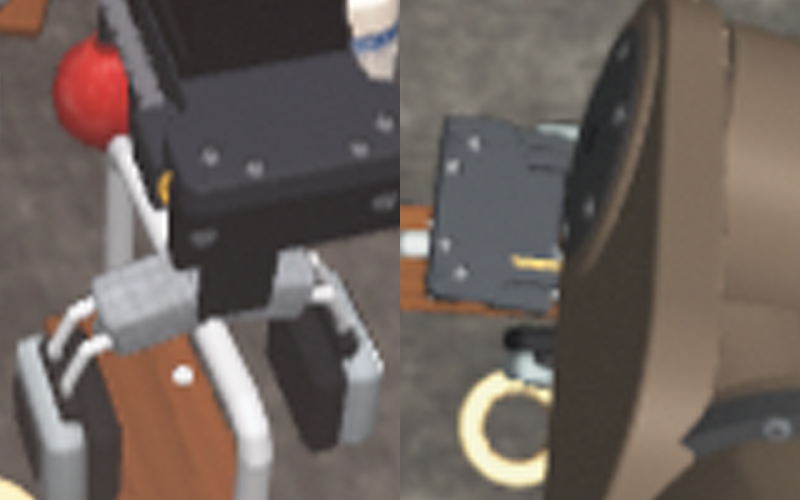

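The near finger stands just in front of the crown's middle in the side view (about 235,290), and the crown spans (100,300)–(305,280). Descending, with the tips kept above the bar.

Emit:
jog_arm(
  motion=[
    [[-2,-3,10],0],
    [[-2,-3,20],0],
    [[-2,-3,30],0],
    [[-2,-3,35.5],0],
    [[-2,-3,35.5],0],
  ],
)

```text
t: 3.8
eef_pos: [516.6, -59.0, 165.1]
tcp_rot: [3.141, -0.002, 3.05]
ft_force: [-1.1, -0.2, -0.3]
opening: 0.804
grip_force: 0.0
```

Emit:
jog_arm(
  motion=[
    [[0,0,0],0],
    [[0,0,0],0],
    [[0,0,0],0],
    [[0,0,0],0],
    [[0,0,0],0],
  ],
  grip=1,
)

```text
t: 4.3
eef_pos: [517.0, -59.1, 166.3]
tcp_rot: [3.142, 0.0, 3.05]
ft_force: [0.3, 0.2, 0.2]
opening: 0.44
grip_force: 0.0
```

Emit:
jog_arm(
  motion=[
    [[0,0,0],0],
    [[0,0,0],0],
    [[0,0,0],0],
  ],
)

```text
t: 4.6
eef_pos: [516.9, -59.2, 166.2]
tcp_rot: [-3.142, 0.0, 3.05]
ft_force: [-0.3, -0.4, 1.4]
opening: 0.252
grip_force: 29.9
```

Emit:
jog_arm(
  motion=[
    [[0,0,-2],0],
    [[0,0,-5],0],
    [[0,0,-10],0],
    [[0,0,-20],0],
    [[0,0,-30],0],
  ],
)

```text
t: 5.1
eef_pos: [517.0, -59.1, 197.0]
tcp_rot: [3.142, 0.0, 3.05]
ft_force: [-0.7, 0.2, -1.3]
opening: 0.249
grip_force: 29.9
```

Emit:
jog_arm(
  motion=[
    [[0,0,-15],0],
    [[0,0,-30],0],
    [[0,0,-45],0],
    [[0,0,-58],0],
    [[0,0,-62],0],
  ],
)

```text
t: 5.6
eef_pos: [517.3, -59.2, 260.1]
tcp_rot: [-3.141, 0.003, 3.05]
ft_force: [0.7, -0.4, -2.8]
opening: 0.249
grip_force: 29.9
```

```bash
python3 go.py 565,302,258,2.656
```

```text
t 5.60 [517.3 -59.2 260.1] [-3.1413e+00  2.8000e-03  3.0498e+00] F [ 0.7 -0.4 -2.8] open 0.249 g 29.9
[-14.4, 364.0, 2.0] 0.394
```

Emit:
jog_arm(
  motion=[
    [[0,20,0],0],
    [[-2,55,0],0],
    [[-4,90,0],0],
    [[-5,125,0],0],
    [[-6,160,0],0],
  ],
)

```text
t: 6.1
eef_pos: [537.5, 101.0, 258.2]
tcp_rot: [3.142, -0.0, 3.05]
ft_force: [0.8, 0.3, -1.4]
opening: 0.249
grip_force: 29.9
```

Emit:
jog_arm(
  motion=[
    [[-2,35,0],0.06],
    [[-4,70,0],0.14],
    [[-6,105,0],0.22],
    [[-7,140,0],0.3],
    [[-7,165,0],0.36],
  ],
)

```text
t: 6.6
eef_pos: [559.6, 265.4, 258.0]
tcp_rot: [3.141, -0.0, 2.687]
ft_force: [-0.5, 0.1, -1.8]
opening: 0.248
grip_force: 29.9
```

```bash
python3 go.py 565,302,258,2.656
```

```text
t 6.60 [559.6 265.4 258. ] [ 3.1415e+00 -2.0000e-04  2.6875e+00] F [-0.5  0.1 -1.8] open 0.248 g 29.9
[11.2, 35.3, -0.0] 0.031
```

Emit:
jog_arm(
  motion=[
    [[4,14,0],0.015],
    [[8,28,0],0.031],
    [[11,35,0],0.031],
    [[11,35,0],0.031],
    [[11,35,0],0.031],
  ],
)

```text
t: 7.1
eef_pos: [564.9, 299.2, 258.0]
tcp_rot: [-3.141, -0.0, 2.659]
ft_force: [0.0, -0.1, -1.0]
opening: 0.249
grip_force: 29.9
```

```bash
cat > meas.py <<'E'
import sys; from fit import *; from go import go
np.set_printoptions(precision=3,suppress=True)
# meas.py tag ear rail : refit the ear (x,y,yaw,z near the tool) and overlay both models
tag,ear_,rail_=sys.argv[1:4]; h=dict(ear_large=105,ear_small=75)[ear_]
s=state(); e=s['eef_pos']; yaw=s['tcp_rot'][2]-np.pi
Q=np.load('Q.npy',allow_pickle=True).item(); P={n:read_camera(n) for n in('side','top')}; go()
dz=31 # TCP above the crown's underside, as grasped
q0=[e[0],e[1],yaw,e[2]-dz-h]
M={}
for n,p in P.items():
    r=cut_out(ear_,p); g=proj(p,[[e[0],e[1],e[2]-60]])[0]
    r=[c for c in r if abs((c['box'][0]+c['box'][2])/2-g[0])<40 and abs((c['box'][1]+c['box'][3])/2-g[1])<40]
    if r: M[n]=r[0]['region']; print(n,round(r[0]['p'],2),r[0]['box'])
# side only is reliable where the hand hides the top view; there the hand hides the crown
# ignore: everything above the pixels of the finger/hand (not detected but predicted)
out=[]
for n,p in P.items():
    u,v=proj(p,q0[:2]+[q0[3]+60])[0]; 
    im=cv2.warpAffine(p['img'],np.float32([[5,0,-5*u+200],[0,5,-5*v+250]]),(400,500),flags=cv2.INTER_CUBIC)
    for o,q,col in((ear_,q0,(0,255,255)),(rail_,Q[rail_],(255,255,0))):
        Rm,t=T(q)
        for c in MOD[o]:
            w=cv2.convexHull(((proj(p,c@Rm.T+t)-[u,v])*5+[202,252]).astype(np.float32)).astype(int); cv2.polylines(im,[w],True,col,1)
    out.append(im)
cv2.imwrite(f'pics/{tag}.png',np.hstack(out)); print('expected',np.array(q0),'rail',Q[rail_])
E
python3 meas.py b ear_small rail_low
```

```text
t 7.20 [565.  298.9 258.2] [-3.142 -0.     2.658] F [-0.   0.4 -1.5] open 0.249 g 29.9
side 0.76 [275.4, 85.1, 332.5, 130.5]
top 0.6 [236.1, 148.1, 255.6, 165.8]
expected [564.886 299.203  -0.482 152.042] rail [565.692 303.084  -0.481]
```

View pics/b.png

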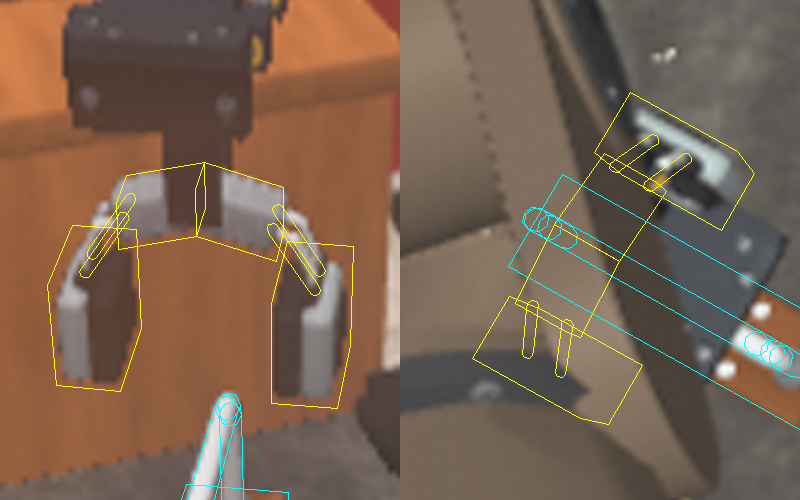

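The held pair is level and matches its model, with the low bar's end (229,405) midway between the cups, within about 1 mm. I'll shift 2.5 mm along the bar and lower.

```bash
python3 go.py 565.3,301.5,135,2.658
```

```text
t 7.30 [565.1 299.  258.3] [3.1415e+00 1.0000e-04 2.6582e+00] F [ 0.3 -1.  -2.3] open 0.248 g 29.9
[1.0, 2.3, 123.3] 0.0
```

Emit:
jog_arm(
  motion=[
    [[1,2.3,8],0],
    [[1,2.3,25],0],
    [[1,2.3,45],0],
    [[1,2.3,65],0],
    [[1,2.3,80],0],
  ],
)

```text
t: 7.8
eef_pos: [564.8, 301.9, 176.4]
tcp_rot: [-3.141, -0.001, 2.659]
ft_force: [0.2, 0.6, -0.8]
opening: 0.251
grip_force: 29.9
```

Emit:
jog_arm(
  motion=[
    [[0,0,15],0],
    [[0,0,28],0],
    [[0,0,38],0],
    [[0,0,46],0],
    [[0,0,50],0],
  ],
)

```text
t: 8.3
eef_pos: [565.1, 302.1, 127.4]
tcp_rot: [-3.141, -0.0, 2.659]
ft_force: [0.3, -0.4, -1.5]
opening: 0.248
grip_force: 29.9
```

```bash
python3 go.py 565.3,301.5,121,2.658
```

```text
t 8.30 [565.1 302.1 127.4] [-3.1413e+00 -3.0000e-04  2.6588e+00] F [ 0.3 -0.4 -1.5] open 0.248 g 29.9
[-0.4, -0.5, 6.4] 0.001
```

Emit:
jog_arm(
  motion=[
    [[0,0,1],0],
    [[0,0,2],0],
    [[0,0,3],0],
    [[0,0,4],0],
    [[0,0,4.5],0],
  ],
)

```text
t: 8.8
eef_pos: [565.3, 302.2, 123.8]
tcp_rot: [3.141, 0.0, 2.659]
ft_force: [0.3, -0.7, -1.2]
opening: 0.253
grip_force: 29.9
```

Emit:
jog_arm(
  motion=[
    [[0,0,0.5],0],
    [[0,0,1],0],
    [[0,0,1.3],0],
    [[0,0,1.3],0],
  ],
)

```text
t: 9.2
eef_pos: [565.2, 302.1, 122.3]
tcp_rot: [3.142, -0.0, 2.659]
ft_force: [-0.6, -0.0, -1.1]
opening: 0.254
grip_force: 29.9
```

Emit:
jog_arm(
  motion=[
    [[0,0,0.5],0],
    [[0,0,0.8],0],
    [[0,0,0.8],0],
  ],
)

```text
t: 9.5
eef_pos: [565.2, 302.1, 121.5]
tcp_rot: [3.142, -0.0, 2.659]
ft_force: [-0.6, 0.4, -1.8]
opening: 0.247
grip_force: 29.9
```

Emit:
jog_arm(
  motion=[
    [[0,0,0.5],0],
    [[0,0,0.8],0],
    [[0,0,0.8],0],
  ],
)

```text
t: 9.8
eef_pos: [565.3, 302.2, 121.2]
tcp_rot: [3.141, 0.0, 2.659]
ft_force: [-1.7, -1.2, 3.3]
opening: 0.251
grip_force: 29.9
```

Emit:
jog_arm(
  motion=[
    [[0,0,0.4],0],
    [[0,0,0.6],0],
    [[0,0,0.6],0],
  ],
)

```text
t: 10.1
eef_pos: [565.3, 302.2, 121.1]
tcp_rot: [3.141, 0.001, 2.659]
ft_force: [-3.5, -1.7, 9.7]
opening: 0.249
grip_force: 29.9
```

Contact. The sideways force says the pair is a little off the bar's line toward −tool x, so I'll ease up and shift it.

Emit:
jog_arm(
  motion=[
    [[0.5,0,-0.8],0],
    [[1,0,-0.8],0],
    [[1.5,0,-0.6],0],
    [[1.5,0,-0.4],0],
    [[1.5,0,-0.4],0],
  ],
)

```text
t: 10.6
eef_pos: [564.7, 302.5, 121.1]
tcp_rot: [3.141, 0.002, 2.659]
ft_force: [1.3, -3.9, 5.7]
opening: 0.252
grip_force: 29.9
```

```bash
python3 go.py; python3 -c "
from h import *
for i in range(4):
    read_camera('side');s=state();f=s['ft_force'];print(np.round(f,1),'perp %.1f along %.1f'%(f[0]*.886-f[1]*.464,f[0]*.464+f[1]*.886),np.round(s['moment'],2))"
```

```text
t 10.60 [564.7 302.5 121.1] [3.1407e+00 1.6000e-03 2.6588e+00] F [ 1.3 -3.9  5.7] open 0.252 g 29.9
[ 2.3 -4.   5.1] perp 3.9 along -2.5 [-0.75 -0.52  0.  ]
[ 2.9 -3.9  5.2] perp 4.4 along -2.1 [-0.75 -0.48 -0.01]
[ 2.  -4.4  5.8] perp 3.8 along -2.9 [-0.77 -0.46 -0.03]
[ 2.3 -4.2  6. ] perp 4.0 along -2.7 [-0.83 -0.48 -0.01]
```

Emit:
jog_arm(
  motion=[
    [[-0.3,0,-0.5],0],
    [[-0.7,0,-0.6],0],
    [[-0.7,0,-0.6],0],
    [[-0.7,0,-0.2],0],
    [[-0.7,0,-0.1],0],
  ],
)

```text
t: 11.3
eef_pos: [564.7, 302.6, 121.1]
tcp_rot: [3.141, 0.0, 2.659]
ft_force: [0.7, -1.8, 8.2]
opening: 0.249
grip_force: 29.9
```

```bash
python3 go.py; python3 -c "
from h import *
for i in range(3):
    read_camera('side');s=state();f=s['ft_force'];print(np.round(f,1),'perp %.1f along %.1f'%(f[0]*.886-f[1]*.464,f[0]*.464+f[1]*.886),np.round(s['moment'],2))"
```

```text
t 11.30 [564.7 302.6 121.1] [3.1410e+00 4.0000e-04 2.6589e+00] F [ 0.7 -1.8  8.2] open 0.249 g 29.9
[ 0.5 -1.4  7.5] perp 1.1 along -1.0 [-0.35 -0.13 -0.01]
[ 0.8 -1.2  7.4] perp 1.3 along -0.7 [-0.34 -0.14 -0.04]
[ 0.8 -2.1  7.3] perp 1.7 along -1.5 [-0.41 -0.13 -0.02]
```

Emit:
jog_arm(
  motion=[
    [[0,0,-0.3],0],
    [[0,0,-0.3],0],
    [[0,0,-0.3],0],
    [[0,0,-0.3],0],
    [[0,0,-0.3],0],
  ],
  grip=0.4,
)

```text
t: 11.95
eef_pos: [564.4, 302.5, 120.7]
tcp_rot: [-3.141, -0.0, 2.659]
ft_force: [-0.3, -0.6, 0.1]
opening: 0.583
grip_force: 0.0
```

Emit:
jog_arm(
  motion=[
    [[0,0,-5],0],
    [[0,0,-15],0],
    [[0,0,-30],0],
    [[0,0,-60],0],
    [[0,0,-100],0],
  ],
)

```text
t: 12.45
eef_pos: [564.0, 302.3, 222.1]
tcp_rot: [-3.14, -0.001, 2.659]
ft_force: [0.3, -0.0, 0.5]
opening: 0.6
grip_force: 0.0
```

```bash
python3 look.py c 565 302 60; python3 go.py 445,167,225,3.29
```

```text
t 12.55 [566.1 303.3 227.6] [3.1343 0.006  2.6589] F [ 1.1  0.7 -0.2] open 0.600 g 0.0
t 12.55 [566.1 303.3 227.6] [3.1343 0.006  2.6589] F [ 1.1  0.7 -0.2] open 0.600 g 0.0
[44.1, -176.9, 1.1] -0.631
```

View pics/c.png

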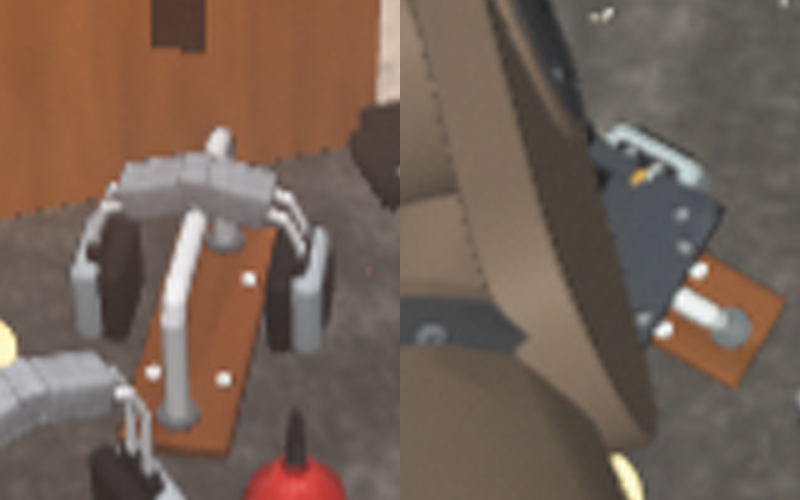

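The small pair hangs level over the low bar's middle with one cup each side (side crop, crown about 200,185). Now on to the large pair.

Emit:
jog_arm(
  motion=[
    [[9,-37,0],-0.12],
    [[18,-74,0],-0.25],
    [[27,-110,0],-0.37],
    [[36,-145,0],-0.5],
    [[44,-177,0],-0.62],
  ],
  grip=0.2,
)

```text
t: 13.05
eef_pos: [442.1, 165.1, 221.7]
tcp_rot: [3.141, 0.001, -2.999]
ft_force: [1.3, 0.3, 0.2]
opening: 0.798
grip_force: 0.0
```

Emit:
jog_arm(
  motion=[
    [[0,0,15],0],
    [[0,0,30],0],
    [[0,0,40],0],
    [[0,0,50],0],
    [[0,0,50],0],
  ],
)

```text
t: 13.55
eef_pos: [443.1, 166.2, 170.1]
tcp_rot: [-3.142, -0.002, -3.004]
ft_force: [-0.4, -0.3, -0.3]
opening: 0.795
grip_force: 0.0
```

```bash
cat > meas2.py <<'E'
import sys; sys.argv=[0,'x','ear_large','rail_high']
from fit import *
from go import go
Q=np.load('Q.npy',allow_pickle=True).item(); q=list(Q['ear_large']); out=[]
go((445.5,167,135,np.pi+.14)); e=state()['eef_pos']
for n in('side','top'):
    p=read_camera(n); u,v=proj(p,[q[0],q[1],110])[0]
    im=cv2.warpAffine(p['img'],np.float32([[5,0,-5*u+200],[0,5,-5*v+250]]),(400,500),flags=cv2.INTER_CUBIC)
    Rm,t=T(q)
    for c in MOD['ear_large']:
        w=cv2.convexHull(((proj(p,c@Rm.T+t)-[u,v])*5+[202,252]).astype(np.float32)).astype(int); cv2.polylines(im,[w],True,(0,255,255),1)
    out.append(im)
cv2.imwrite('pics/d.png',np.hstack(out))
E
python3 meas2.py
```

```text
t 13.55 [443.1 166.2 170.1] [-3.1415e+00 -1.5000e-03 -3.0042e+00] F [-0.4 -0.3 -0.3] open 0.795 g 0.0
[-2.5, 0.5, 35.1] -0.003
```

View pics/d.png

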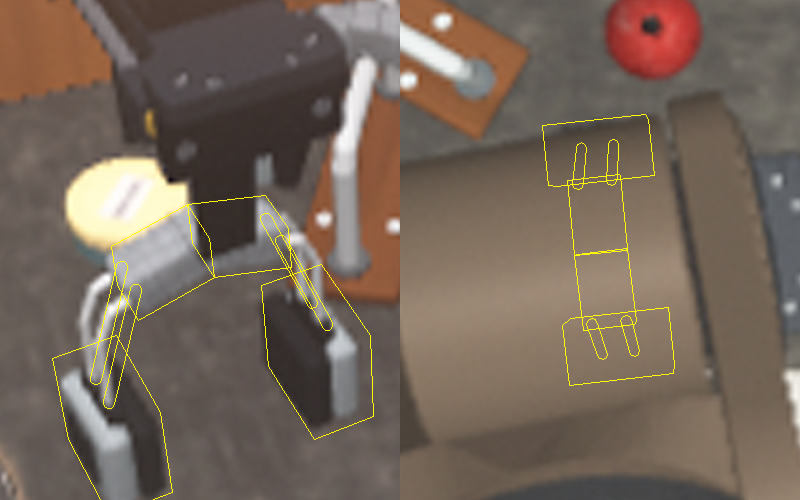

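The side overlay matches the large pair, and the near finger stands in front of its crown. Descending.

Emit:
jog_arm(
  motion=[
    [[-2,0.5,10],0],
    [[-2.5,0.5,20],0],
    [[-2.5,0.5,28],0],
    [[-2.5,0.5,34.5],0],
    [[-2.5,0.5,34.5],0],
  ],
)

```text
t: 14.15
eef_pos: [445.4, 166.9, 135.4]
tcp_rot: [-3.142, -0.002, -3.004]
ft_force: [-1.4, 0.7, 0.1]
opening: 0.805
grip_force: 0.0
```

Emit:
jog_arm(
  motion=[
    [[0,0,0],0],
    [[0,0,0],0],
    [[0,0,0],0],
    [[0,0,0],0],
    [[0,0,0],0],
  ],
  grip=1,
)

```text
t: 14.65
eef_pos: [445.8, 167.0, 136.6]
tcp_rot: [3.141, 0.0, -3.004]
ft_force: [0.4, -0.1, -0.2]
opening: 0.437
grip_force: 0.0
```

Emit:
jog_arm(
  motion=[
    [[0,0,0],0],
    [[0,0,0],0],
    [[0,0,0],0],
    [[0,0,0],0],
  ],
)

```text
t: 15.05
eef_pos: [445.8, 167.0, 136.4]
tcp_rot: [3.141, -0.0, -3.004]
ft_force: [-0.0, 1.3, 0.5]
opening: 0.251
grip_force: 29.9
```

Emit:
jog_arm(
  motion=[
    [[0,0,-3],0],
    [[0,0,-10],0],
    [[0,0,-25],0],
    [[0,0,-45],0],
    [[0,0,-70],0],
  ],
)

```text
t: 15.55
eef_pos: [445.4, 166.9, 207.1]
tcp_rot: [-3.142, -0.001, -3.004]
ft_force: [-0.3, -0.3, -2.9]
opening: 0.252
grip_force: 29.9
```

Emit:
jog_arm(
  motion=[
    [[0,0,-25],0],
    [[0,0,-50],0],
    [[0,0,-70],0],
    [[0,0,-80],0],
    [[0,0,-82],0],
  ],
)

```text
t: 16.05
eef_pos: [445.9, 167.0, 289.4]
tcp_rot: [3.141, 0.002, -3.004]
ft_force: [0.1, -0.2, -2.9]
opening: 0.251
grip_force: 29.9
```

```bash
python3 go.py 517.2,-43.5,288,3.1222
```

```text
t 16.05 [445.9 167.  289.4] [ 3.1414e+00  1.8000e-03 -3.0043e+00] F [ 0.1 -0.2 -2.9] open 0.251 g 29.9
[-41.9, -218.3, 1.4] 0.157
```

Emit:
jog_arm(
  motion=[
    [[-5,-22,0],0.02],
    [[-12,-55,0],0.05],
    [[-19,-90,0],0.08],
    [[-25,-125,0],0.11],
    [[-31,-160,0],0.14],
  ],
)

```text
t: 16.55
eef_pos: [498.3, 11.4, 287.3]
tcp_rot: [3.141, -0.002, 3.138]
ft_force: [-0.0, 0.6, -1.9]
opening: 0.251
grip_force: 30.0
```

```bash
python3 go.py 517.2,-43.5,288,3.1222
```

```text
t 16.55 [498.3  11.4 287.3] [ 3.1413e+00 -1.8000e-03  3.1377e+00] F [-0.   0.6 -1.9] open 0.251 g 30.0
[-19.2, -54.8, -0.7] 0.016
```

Emit:
jog_arm(
  motion=[
    [[-6,-18,0],0.008],
    [[-13,-36,0],0.016],
    [[-19,-50,0],0.016],
    [[-19,-55,0],0.016],
    [[-19,-55,0],0.016],
  ],
)

```text
t: 17.05
eef_pos: [517.0, -42.5, 287.9]
tcp_rot: [3.141, -0.001, 3.122]
ft_force: [0.0, 0.2, -2.8]
opening: 0.247
grip_force: 30.0
```

```bash
python3 meas.py e ear_large rail_high; python3 - <<'E'
from fit import *
np.set_printoptions(precision=3,suppress=True)
p=read_camera('side'); r=cut_out('rail_high',p)
for c in r[:2]: print(c['p'],c['box'])
o=np.load('Q.npy',allow_pickle=True).item()['rail_high']
# everything hidden by ear/hand above: ignore pixels right of/above? ignore ear mask
e=cut_out('ear_large',p); ig=e[0]['region'] if e else np.zeros((400,640),bool)
if r: print(fit('rail_high',[(p,r[0]['region'].astype(float),ig&~r[0]['region'])],o,[8,8,.05]))
E
```

```text
t 17.15 [516.9 -41.7 288.2] [ 3.141 -0.001  3.123] F [-0.9 -0.1 -2.5] open 0.248 g 30.0
side 0.87 [298.8, 176.0, 379.3, 249.3]
top 0.73 [371.1, 171.3, 389.7, 226.9]
expected [516.958 -42.502  -0.019 151.859] rail [517.22  -43.568  -3.161]
0.6 [311.1, 213.2, 367.7, 324.7]
(array([518.03 , -40.115,  -3.183]), np.float64(0.05765138668910663))
```

View pics/e.png

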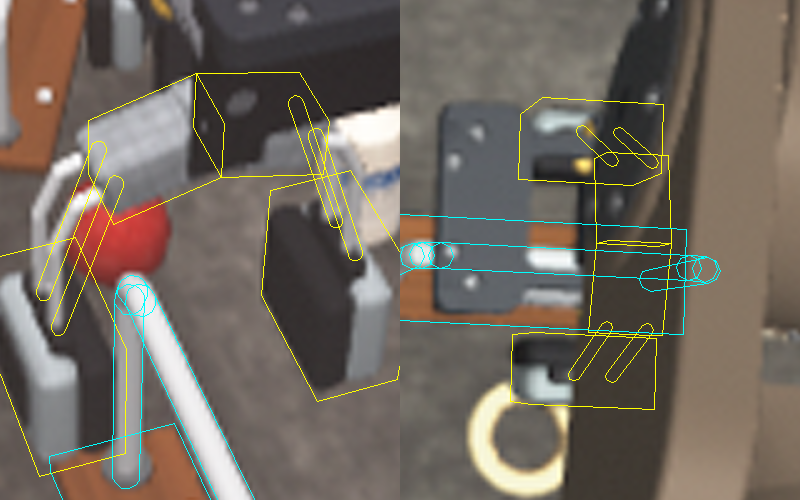

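```bash
python3 - <<'E'
from fit import *
np.set_printoptions(precision=2,suppress=True)
s=state(); e=s['eef_pos']; psi=s['tcp_rot'][2]-np.pi; p=read_camera('side')
hand=[box(-13,13,-45,45,-25,60),box(-42,42,-95,95,45,300)]
ig=render(p,hand,[e[0],e[1],psi,e[2]])>0
m=cut_out('ear_large',p)[0]['region']
V=[(p,m.astype(float),ig)]; z=e[2]-31.4-105
print('exp',e,psi,z)
for f,n,st in((lambda q:[q[0],q[1],psi,z],2,[6,6]),(lambda q:[q[0],q[1],q[2],z,0,q[3]],4,[6,6,.05,.05])):
    for sh in(0,4):
        r=minimize(lambda q:cost(f(q),'ear_large',V),[e[0]+sh,e[1]+sh,psi,0][:n],method='Nelder-Mead',options=dict(initial_simplex=np.array([e[0]+sh,e[1]+sh,psi,0][:n])+np.vstack([np.zeros(n),np.diag(st)])))
        print(r.x,round(r.fun,3))
E
```

```text
exp [517.13 -41.82 288.54] -0.018096255967832597 152.13907504486542
[518.88 -35.69] 0.294
[518.07 -36.22] 0.295
[519.5  -36.15  -0.08  -0.1 ] 0.254
[519.16 -36.7   -0.07  -0.11] 0.253
```

Side view: the pair is held upright above the high rail, whose near bar end (135,290) lies between the cups. Comparing the two cameras suggests moving about 3 mm further along −y. I'll do that and lower.

Emit:
jog_arm(
  motion=[
    [[0,-1.5,8],0.006],
    [[0,-2.7,25],0.006],
    [[0,-2.7,45],0.006],
    [[0,-2.7,65],0.006],
    [[0,-2.7,80],0.006],
  ],
)

```text
t: 18.0
eef_pos: [516.7, -45.0, 206.8]
tcp_rot: [3.141, -0.001, 3.116]
ft_force: [-0.6, -0.3, -0.4]
opening: 0.252
grip_force: 30.0
```

Emit:
jog_arm(
  motion=[
    [[0,0,12],0],
    [[0,0,22],0],
    [[0,0,30],0],
    [[0,0,36],0],
    [[0,0,36],0],
  ],
)

```text
t: 18.5
eef_pos: [517.1, -45.0, 171.9]
tcp_rot: [3.141, -0.001, 3.117]
ft_force: [0.6, 0.4, -2.2]
opening: 0.25
grip_force: 30.0
```

Emit:
jog_arm(
  motion=[
    [[0,0,1],0],
    [[0,0,2],0],
    [[0,0,3],0],
    [[0,0,3.5],0],
    [[0,0,3.5],0],
  ],
)

```text
t: 19.0
eef_pos: [517.2, -45.0, 169.0]
tcp_rot: [3.142, 0.0, 3.117]
ft_force: [-0.1, 1.2, -2.0]
opening: 0.253
grip_force: 30.0
```

Emit:
jog_arm(
  motion=[
    [[0,0,0.7],0],
    [[0,0,1.4],0],
    [[0,0,1.8],0],
    [[0,0,1.8],0],
  ],
)

```text
t: 19.4
eef_pos: [517.1, -45.0, 167.0]
tcp_rot: [3.141, -0.0, 3.117]
ft_force: [0.9, -0.1, -1.9]
opening: 0.248
grip_force: 30.0
```

Emit:
jog_arm(
  motion=[
    [[0,0,0.5],0],
    [[0,0,0.8],0],
    [[0,0,0.8],0],
  ],
)

```text
t: 19.7
eef_pos: [517.2, -45.0, 166.8]
tcp_rot: [-3.142, 0.0, 3.117]
ft_force: [-2.0, -0.5, 4.5]
opening: 0.249
grip_force: 30.0
```

Emit:
jog_arm(
  motion=[
    [[0,0,0.4],0],
    [[0,0,0.6],0],
    [[0,0,0.6],0],
  ],
)

```text
t: 20.0
eef_pos: [517.2, -45.0, 166.7]
tcp_rot: [-3.141, 0.001, 3.117]
ft_force: [-3.9, 1.2, 11.0]
opening: 0.254
grip_force: 30.0
```

Emit:
jog_arm(
  motion=[
    [[0.4,0,-0.9],0],
    [[0.8,0,-0.9],0],
    [[0.8,0,-0.9],0],
    [[0.8,0,-0.5],0],
    [[0.8,0,-0.5],0],
  ],
)

```text
t: 20.5
eef_pos: [516.8, -45.0, 166.8]
tcp_rot: [-3.142, 0.001, 3.117]
ft_force: [-1.0, 0.8, 9.5]
opening: 0.25
grip_force: 30.0
```

```bash
python3 go.py; python3 -c "
from h import *
for i in range(3):
    read_camera('side');s=state();print(np.round(s['ft_force'],1),np.round(s['moment'],2))"
```

```text
t 20.50 [516.8 -45.  166.8] [-3.1415e+00  1.4000e-03  3.1168e+00] F [-1.   0.8  9.5] open 0.250 g 30.0
[-0.2  0.5  9.2] [ 0.17  0.11 -0.01]
[-0.9  1.   9.7] [0.21 0.1  0.04]
[-0.3  1.   8.6] [ 0.24  0.14 -0.02]
```

Well seated. I'll take off some load, release and retreat.

Emit:
jog_arm(
  motion=[
    [[0,0,-0.4],0],
    [[0,0,-0.4],0],
    [[0,0,-0.4],0],
    [[0,0,-0.4],0],
    [[0,0,-0.4],0],
  ],
  grip=0.4,
)

```text
t: 21.15
eef_pos: [516.3, -45.0, 166.4]
tcp_rot: [3.141, -0.0, 3.117]
ft_force: [1.2, -1.0, -0.3]
opening: 0.584
grip_force: 0.0
```

Emit:
jog_arm(
  motion=[
    [[0,0,-5],0],
    [[0,0,-15],0],
    [[0,0,-30],0],
    [[0,0,-60],0],
    [[0,0,-90],0],
  ],
)

```text
t: 21.65
eef_pos: [516.2, -45.0, 258.3]
tcp_rot: [3.141, -0.0, 3.117]
ft_force: [0.1, -0.3, 0.8]
opening: 0.598
grip_force: 0.0
```

Emit:
jog_arm(
  motion=[
    [[10,40,0],0],
    [[20,80,0],0],
    [[30,120,0],0],
    [[40,160,0],0],
    [[50,200,0],0],
  ],
)

```text
t: 22.15
eef_pos: [470.8, 157.7, 257.7]
tcp_rot: [3.141, 0.001, 3.117]
ft_force: [0.9, -0.6, 0.6]
opening: 0.604
grip_force: 0.0
```

```bash
python3 go.py
```

```text
t 22.15 [470.8 157.7 257.7] [3.1412e+00 1.2000e-03 3.1166e+00] F [ 0.9 -0.6  0.6] open 0.604 g 0.0
```

```bash
python3 - <<'E'
from fit import *
np.set_printoptions(precision=3,suppress=True)
P={n:read_camera(n) for n in('top','side')}; Q=np.load('Q.npy',allow_pickle=True).item()
for e,r,q0 in(('ear_large','rail_high',[516.5,-45,-.025,30]),('ear_small','rail_low',[564.7,302.5,-.483,15])):
    V=[];W=[]
    for n,p in P.items():
        c=cut_out(e,p); d=cut_out(r,p)
        print(e,n,[(round(k['p'],2),k['box']) for k in c[:2]])
        if c and d: V.append((p,c[0]['region']*1.,d[0]['region']&~c[0]['region'])); W.append((p,d[0]['region']*1.,c[0]['region']&~d[0]['region']))
    if V: print(fit(e,V,q0+[0,0],[5,5,.05,4,.05,.05]),'rail',fit(r,W,Q[r],[5,5,.04]))
a=P['top']['img'][140:265,195:425]; b=P['side']['img'][110:330,215:400]
a=cv2.resize(a,(400,int(125*400/230)),interpolation=cv2.INTER_CUBIC); b=cv2.resize(b,(400,476),interpolation=cv2.INTER_CUBIC)
o=np.zeros((476,800,3),np.uint8); o[:a.shape[0],:400]=a; o[:,400:]=b; cv2.imwrite('pics/f.png',o)
E
```

```text
ear_large top [(0.35, [340.2, 190.1, 413.0, 215.8])]
ear_large side [(0.65, [305.8, 224.9, 372.7, 291.8])]
(array([532.835, -13.314,  -0.001, -13.314,  -0.01 ,   0.006]), np.float64(0.9615962972431901)) rail (array([517.509, -40.676,  -3.176]), np.float64(1.062332058624631))
ear_small top [(0.6, [220.2, 158.5, 258.9, 203.1])]
ear_small side [(0.57, [278.4, 132.9, 332.8, 177.8]), (0.17, [247.4, 164.7, 270.5, 185.5])]
(array([566.986, 312.409,  -0.514,  12.443,   0.108,   0.042]), np.float64(0.6210320790719204)) rail (array([568.104, 306.594,  -0.5  ]), np.float64(0.6305031293808553))
```

View pics/f.png

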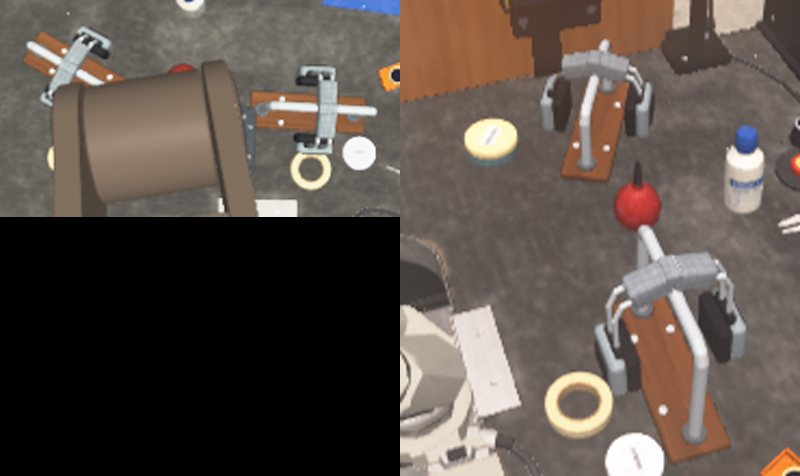

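Both pairs hang level and square over the middles of their bars: the large crown is at (327,100), with bar ends at (272,107) and (376,111), and the small one is at (78,65). The other things I can see stand where they were, and the hand is clear.

```bash
python3 -c "
from cell import job_done; print(job_done())"
```

```text
the job is handed in; nothing more can be done
None
```

The smaller pair was moved to the lower rail first, then the larger pair was hung on the higher rail; both looked upright and square at mid-bar, no other object appeared to have moved, and the job was handed in at about 22 s (no verdict shown).

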